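# Crimp a sample pan in the bench press

## Robot

A 6-joint arm with a two-finger parallel gripper is mounted at the origin on a cart in front of the work surface, level with it; the furniture and walls round the work are solid. World frame = base frame: x ahead of the robot, y to its left, z up, the work surface at z = 0. Lengths are in mm, angles in rad, forces in N, time in s.
With the tool pointing down it reaches from about 375 to 825 mm from the base axis. Payload 5.5 kg.
Tool frame: the origin (TCP) lies on the centre line of the jaws, within the pads' length; the fingertips stand 22 mm ahead of it and the grasp point (between the pads) lies 3 mm ahead of it; z points along the fingers, y is the line along which they close (so a half turn about z gives the same grasp; the last joint's range is limited). The gripper opens to 85 mm and grips with 20 to 120 N. Pads are 22 mm wide; open, the fingers measure 114 mm over their backs; the gripper's body (76 mm by 85 mm) begins 54 mm behind the grasp point. The pads swing forward as they close: fully open they stand 13 mm farther back than shut.
Start: joints at [-1.28, 0.314, -0.047, 1.21, 0, 1.571], TCP at [172.028, -574.805, 253.299] pointing down, gripper open.
Joint ranges: [-2.67, 2.67], [-0.69, 1.73], [-1.03, 1.25], [-2.08, 2.16], [-1.42, 1.45], [-3.14, 3.14]. Speed limits (rad/s): [2.39, 2.39, 3.01, 3.14, 3.14, 3.14].

## Interface

Orientations are given as [roll, pitch, yaw] about the fixed x, y, z axes, in that order (R = Rz(yaw) Ry(pitch) Rx(roll)).
In Python, from station import r gives the robot as it stands. The module is installed in compiled form; this text tells all that it offers.
- The arm moves only by the shell command python3 -m crank 'ROWS'. ROWS is JSON, a list that holds one entry, the list of rows, each a list of 7 numbers: the opening in per cent of the stroke, from 0 (shut) to 100 (fully open), then the shift along the tool's x, y, z in cm, then the turn, a rotation vector about the tool's x, y, z in degrees. A call has 1 to 20 rows; each row shifts and turns the commanded pose from where the row before left it, along the tool's axes as they then stand; what a row does not reach is not made up. A row lasts 1/8 s, in which the tool goes at most 62.5 mm and 10.7 degrees, less where a joint would pass 70% of its speed; a pose out of reach is approached as far as the arm can. A call with a gripper value outside its range is refused whole. The fingers move at their own pace and stop on an object; the grip force is fixed at half the most. Time passes only in rows, so rows that do not move let the fingers close. It gives the time, the measured TCP pose, the force, the opening and the grip force at its end, in the units of the state.
- r.get_obs(): the state, without advancing time (a new reading comes with each control period).
- r.grab_frame(name): name is "scene" or "top"; returns the picture (480x640x3 uint8, red, green, blue); there is no depth.
- r.camera_model(name): a dict with "fx", "fy", "cx", "cy" (pixels), "distortion" ([k1, k2, p1, p2, k3] as OpenCV has them; the pictures are not rectified), "R" (3x3) and "t" (3): a world point X has camera coordinates R X + t. Camera axes: x right, y down, z forward; pixel columns grow to the right and rows downward; lengths in mm; the calibration is good to about 2 mm. A picture is of the moment at which its call begins. camera_model takes no time and is no camera call.
- r.job_done(): hands the job in; it is judged then, once.
The state is a dict: "t": time; "qpos": joint angles; "joint_vel": joint speeds; "tau": joint torques, N m; "eef_pos": TCP position; "eef_rot": TCP orientation; "ft_force": force on the tool from outside, world axes, zero at the start; "torque": the same for the moment, N m; "finger_gap": finger opening in mm; "grasp_force": force on a finger pad.
Only numpy, scipy, OpenCV 4.12 (cv2) and the standard library are available. Lean on these libraries where they do the work, as an engineer would, in place of code of your own. Each camera call takes 0.05 s, during which the arm holds its last target. There are 200 camera calls.

## Task

Crimp the lid onto the sample pan: draw the small die carrier out of its white parking sleeve, set it down on the bench and let go of it, then use its handle to slide its square block fully home against the back stop under the ram of the grey bench press. Swing the press's sprung lever all the way down to its stop so that the ram pushes the lid down, and let the lever return to the top. Leave the carrier in the press, let go of everything, and do not disturb the bottle, the beaker and the timer on the bench.

Things in the scene. Friction and masses are not known exactly. Their poses are not given: they have to be found in the camera images.
- press: grey bench press, fixed. Origin on the bench under the ram axis; it opens to its own -x (the carrier slides in along +x), +y is the lever's side. Base plate 130 mm wide, 5 mm thick, x = -40 to +125 mm. Column from x = +55 mm. Head 56 mm wide, from x = -30 mm back, 110 to 190 mm above the bench. Ram bush, 32 mm across, down to 85 mm; ram foot, 26 mm across, 50 mm above the bench at rest.
- press_nest (a point): point on the ram axis on top of the base plate, 5 mm above the bench: the centre of the block's underside goes here. Axes as the press. Nest around it: two rails 14 mm high, 46 mm apart, x = -23 to +23 mm, flared mouth in front to x = -41 mm (68 mm wide there), back stop with its face at x = +21.5 mm.
- lever_grip (a point): middle of the lever's black grip (rod 22 mm thick, 77 mm long), on its axis, 152 mm from the pivot. The pivot is a level axis along the press's x, at press y = +45 mm, 150 mm above the bench. At rest the lever points to the press's +y and 0.55 rad upward; it swings down in the press's y-z plane by 0.70 rad, to 0.15 rad below level.
- press_lever (a joint): lever angle, rad: 0 = up at rest, 0.70 = down at its stop. A spring drives it back up: about 4 N at the grip at rest, about 10 N at the stop (press down with up to 20 N); it returns by itself when let go. The ram moves with it, 26 mm per rad.
- sleeve: white plastic parking sleeve, fixed on the bench, 122 mm long, 42 mm wide (64 mm at the feet), 39 mm high, channel 26 mm wide and 33 mm high. Origin on the bench at the middle of its mouth; the mouth faces its own +x. At the start the carrier's handle is inside it and the die block stands outside, in front of the mouth.
- die_block (a point): aluminium die carrier, loose, 0.14 kg: centre of its square block, 40 x 40 x 22 mm, 11 mm above its underside. x points away from the handle, z up. On the block is the round pan, 26 mm across, 4 mm high, with the steel lid, 18 mm across, whose top is 31 mm above the underside while up.
- carrier_handle (a point): point to grip on the carrier's straight handle, 95 mm behind the block's centre (own -x), 16 mm above the carrier's underside. The handle is 14 mm wide, 12 mm thick (10 to 22 mm above the underside), and ends 111 mm behind the block's centre; it does not touch the bench.
- pan_lid (a joint): how far the lid is pressed down, m: 0 = up (uncrimped), 0.004 = fully down. It stays where it is pushed; pushing it takes about 4 N.
- bottle_mid (a point): bystander: middle of a loose reagent bottle with a blue cap, 40 mm across, 87 mm high, to the right of the press
- beaker_mid (a point): bystander: middle of a loose glass beaker, 52 mm across, 68 mm high, to the left in front of the press
- timer_mid (a point): bystander: middle of a loose flat white timer, 62 x 62 x 18 mm, near the front edge
- carrier: the same die carrier as a whole; origin under the centre of its block, on its underside
Not all that is in view belongs to the job. Leave any purple look-alike of the carrier alone.

How it is judged (in metres and radians):
On the way, in this order (a step that is already met when the one before it is completed fails the run):
1. the carrier, drawn out of the sleeve, has been set down level and let go ((x of carrier_handle in the frame of sleeve above 0 m or y of carrier_handle in the frame of sleeve above 0.03 m or y of carrier_handle in the frame of sleeve below -0.03 m) and height (world z) of die_block below 0.02 m and angle between die_block's own z axis and vertical below 0.1 rad and linear speed of carrier below 0.03 m/s and contact force between the fingers and carrier below 0.1 N), for 0.1 s.
2. the die block stands home in the press's nest, the lid still up (horizontal distance between die_block and press_nest below 0.008 m and z of die_block in the frame of press_nest below 0.014 m and angle between die_block's own z axis and vertical below 0.1 rad and value of joint pan_lid below 0.0015 m), for 0.2 s.
3. with the block in the nest, the lever is down at its stop and the lid is pressed down (horizontal distance between die_block and press_nest below 0.008 m and z of die_block in the frame of press_nest below 0.014 m and angle between die_block's own z axis and vertical below 0.1 rad and value of joint press_lever above 0.65 rad and value of joint pan_lid above 0.0025 m), for 0.05 s.
At the end, for the whole second after the job is handed in: The die block rests on the press's base plate, level, its centre within 8 mm of the ram axis; the lid is pressed down at least 2.5 mm; the lever is back up within 0.08 rad of its rest; the carrier is still (horizontal distance between die_block and press_nest below 0.008 m and z of die_block in the frame of press_nest below 0.014 m and angle between die_block's own z axis and vertical below 0.1 rad and value of joint press_lever below 0.08 rad and value of joint pan_lid above 0.0025 m and linear speed of carrier below 0.02 m/s); the robot touches nothing.
It fails at once if the bottle, the beaker or the timer is shifted or knocked by more than 30 mm (distance of any of bottle_mid, beaker_mid, timer_mid from where it was at the start of the episode above 0.03 m).
It also fails if it takes over 64 s, if anything falls off the work surface, if the arm or the gripper's body presses on something with over 40 N, if the wrist force passes 120 N, or if a joint passes its speed limit or range.

## Working session

There is one attempt and no reset: what is moved stays moved. The work goes in short steps, Python scripts to look and compute and a shell command to move; the robot and the scene stay as the last step left them, time stands still between calls to the robot, and variables do not carry over. Pictures are saved under pics/ and viewed, at most 10 in all, crops included, and the job is handed in when it is done.

```bash
mkdir -p pics; cat > h.py <<'E'
import numpy as np, cv2
from station import r
def ray(n,uv):
    m=r.camera_model(n);K=np.array([[m['fx'],0,m['cx']],[0,m['fy'],m['cy']],[0,0,1]])
    p=cv2.undistortPoints(np.array(uv,float).reshape(-1,1,2),K,np.array(m['distortion'])).reshape(-1,2)
    R=np.array(m['R']);t=np.array(m['t'])
    return -R.T@t,(R.T@np.c_[p,np.ones(len(p))].T).T
def plane(n,uv,z):
    o,d=ray(n,uv); return o+d*((z-o[2])/d[:,2])[:,None]
def proj(n,X):
    m=r.camera_model(n);K=np.array([[m['fx'],0,m['cx']],[0,m['fy'],m['cy']],[0,0,1]])
    return cv2.projectPoints(np.array(X,float).reshape(-1,1,3),cv2.Rodrigues(np.array(m['R']))[0],np.array(m['t'],float),K,np.array(m['distortion']))[0].reshape(-1,2)
def snap(n,f):
    im=np.array(r.grab_frame(n))[:,:,::-1].copy();cv2.imwrite('pics/'+f,im);return im
E
python3 - <<'E'
from h import *
np.set_printoptions(precision=3,suppress=True)
for n in('scene','top'):
    snap(n,n+'0.png'); m=r.camera_model(n); print(n,m['fx'],-np.array(m['R']).T@m['t'],np.array(m['R'])[2])
print(r.get_obs())
E
```

```text
scene 465.1055543023806 [-83.147 733.785 737.088] [ 0.495 -0.702 -0.513]
top 515.23541624874 [ 305.709  -88.891 1290.527] [ 0.142  0.003 -0.99 ]
{'t': 0.1, 'qpos': array([-1.28 ,  0.314, -0.048,  1.21 , -0.   ,  1.571]), 'joint_vel': array([-0.002, -0.   ,  0.002,  0.001,  0.001, -0.002]), 'tau': array([ -0.   , -54.077,  34.054,   0.011,   0.   ,   0.   ]), 'eef_pos': array([ 171.877, -574.338,  252.504]), 'eef_rot': array([-3.14 ,  0.   ,  0.291]), 'ft_force': array([ 0.394, -1.03 , -0.776]), 'torque': array([-0.023,  0.015, -0.08 ]), 'grasp_force': 0.0, 'finger_gap': 85.75380724061935}
```

View pics/scene0.png

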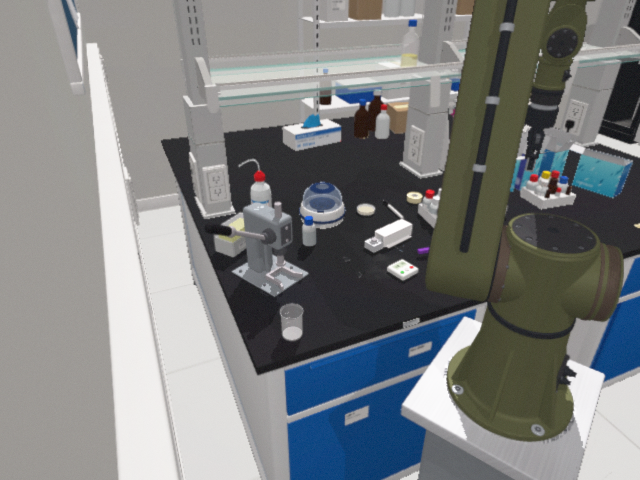

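View pics/top0.png

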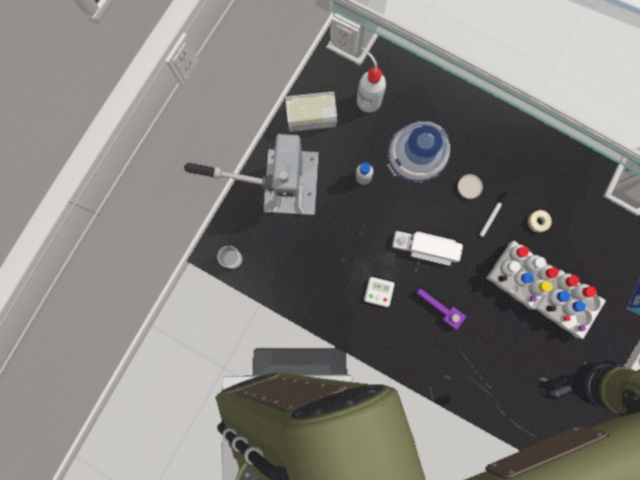

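Scene view: the press is at about (265,250) with its lever grip at (218,229), the white sleeve at (392,235) and its block at (375,244), the timer at (403,269), the beaker at (291,322) and the bottle at (309,232). Top view: press (290,180), grip (200,169), sleeve (430,248), block (403,241), and the purple look-alike (440,308). I'll enlarge both areas.

```bash
python3 - <<'E'
from h import *
np.set_printoptions(precision=1,suppress=True)
t=cv2.imread('pics/top0.png');s=cv2.imread('pics/scene0.png')
a=cv2.resize(t[125:225,180:330],(600,400),interpolation=cv2.INTER_CUBIC)
b=cv2.resize(t[220:320,360:480],(480,400),interpolation=cv2.INTER_CUBIC)
cv2.imwrite('pics/c1.png',cv2.resize(t[125:275,180:380],(800,600),interpolation=cv2.INTER_CUBIC))
cv2.imwrite('pics/c2.png',cv2.resize(t[222:282,385:465],(800,600),interpolation=cv2.INTER_CUBIC))
for n,uv,z in [('block',(403,241),22),('sleeve',(430,248),39),('timer',(380,292),18),('beaker',(230,257),34),('bottle',(364,172),80),('press base',(291,182),5),('purple',(440,308),10)]: print(n,plane('top',[uv],z))
E
```

```text
block [[ 477.1 -291.1   22. ]]
sleeve [[ 456.8 -354.4   39. ]]
timer [[ 351.5 -231.1   18. ]]
beaker [[440.  136.9  34. ]]
bottle [[ 638.7 -193.    80. ]]
press base [[634.9 -11.7   5. ]]
purple [[ 310.5 -379.8   10. ]]
```

View pics/c1.png

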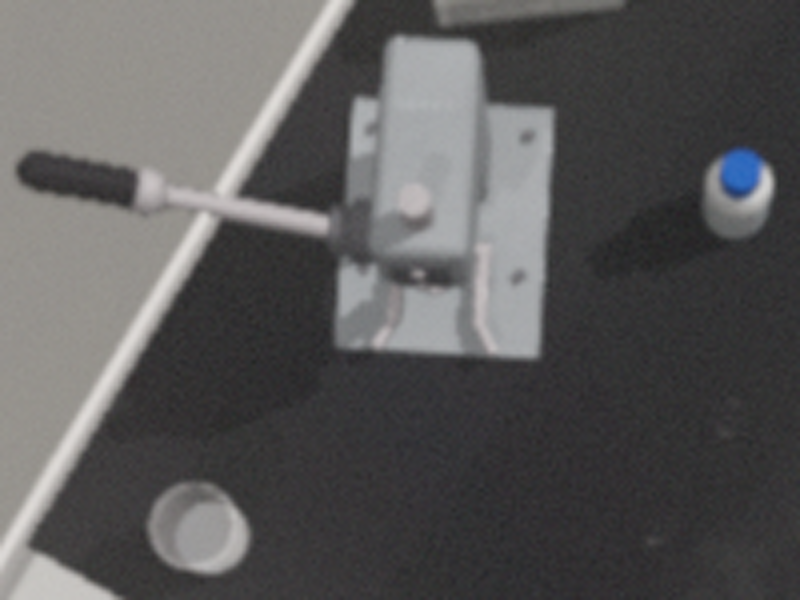

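View pics/c2.png

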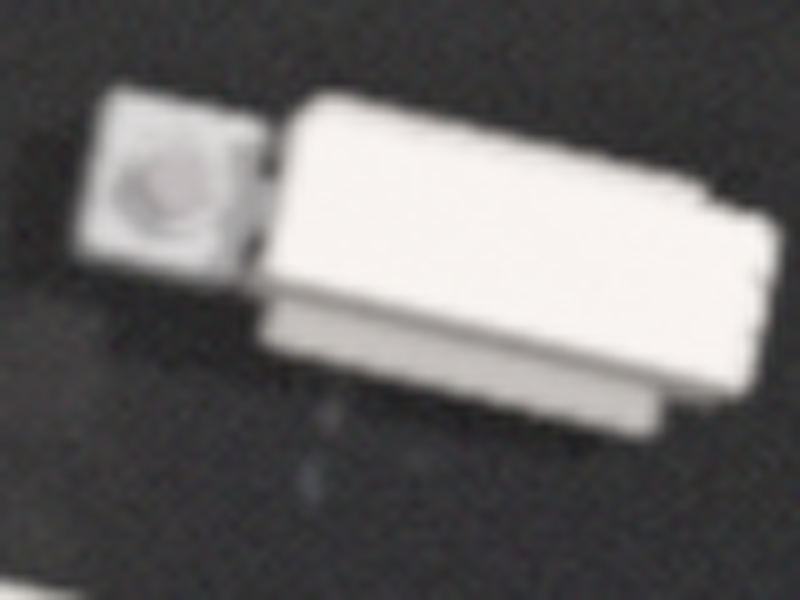

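Crop 1 shows the press base plate corners at (337,347), (540,357), (555,108) and (355,98), and the grip running from (20,168) to (135,187). Crop 2 shows the block's top corners at (112,88), (270,125), (240,280) and (78,255), and the sleeve's top at (318,92), (775,215), (742,395) and (270,285).

```bash
python3 - <<'E'
from h import *
np.set_printoptions(precision=1,suppress=True)
c1=lambda p:np.array(p)/4+[180,125]-.4
c2=lambda p:np.array(p)/10+[385,222]-.45
B=plane('top',c1([(337,347),(540,357),(555,108),(355,98)]),5)
print('base',B[:,:2],[np.linalg.norm(B[i]-B[i-1]) for i in range(4)])
FL,FR,BR,BL=B
ex=(BR+BL-FL-FR);ey=(FL+BL-FR-BR)
yx=np.arctan2(ex[1],ex[0]);yy=np.arctan2(-ey[0],ey[1]);print('yaw',yx,yy)
yaw=(yx*165+yy*130)/295;u=np.array([np.cos(yaw),np.sin(yaw),0]);v=np.array([-u[1],u[0],0])
C=B.mean(0)-u*42.5;print('nest',C,yaw)
a=.55;G=C+v*(45+152*np.cos(a));G[2]=150+152*np.sin(a)
print('grip pred',G,proj('top',[G]),proj('scene',[G]),'seen',c1([(77,177)]))
K=plane('top',c2([(112,88),(270,125),(240,280),(78,255)]),22)
print('block',K[:,:2],[np.linalg.norm(K[i]-K[i-1]) for i in range(4)],K.mean(0))
S=plane('top',c2([(318,92),(775,215),(742,395),(270,285)]),39)
print('sleeve',S[:,:2],[np.linalg.norm(S[i]-S[i-1]) for i in range(4)])
d=S[0]+S[3]-S[1]-S[2];print('sl yaw',np.arctan2(d[1],d[0]),'mouth',(S[0]+S[3])/2)
d=K[0]+K[3]-K[1]-K[2];print('bl yaw',np.arctan2(d[1],d[0]))
# lid
print('lid',plane('top',c2([(170,178)]),31))
img=cv2.imread('pics/top0.png');m=cv2.inRange(img,(225,225,225),(255,255,255))
E
```

```text
base [[559.   57.5]
 [551.2 -71.5]
 [715.  -82.5]
 [723.3  47.1]] [np.float64(164.6451218321871), np.float64(129.2611411943412), np.float64(164.217833536441), np.float64(129.86750582850743)]
yaw -0.06508689956707985 -0.0624563787679383
nest [594.7  -9.7   5. ] -0.06392768701152594
grip pred [605.9 164.6 229.4] [[202.2 170.1]] [[220.2 230. ]] seen [[198.8 168.8]]
block [[ 504.1 -273.9]
 [ 494.3 -313.1]
 [ 455.5 -304.3]
 [ 462.2 -264.1]] [np.float64(42.99751327028785), np.float64(40.41962207189198), np.float64(39.8188306901142), np.float64(40.698096752553035)] [ 479.  -288.8   22. ]
sleeve [[ 499.9 -322.3]
 [ 468.2 -434.3]
 [ 423.8 -424. ]
 [ 452.2 -308.7]] [np.float64(49.60000168212205), np.float64(116.43838275726026), np.float64(45.53771398748869), np.float64(118.71655813382817)]
sl yaw 1.3122633516215645 mouth [ 476.  -315.5   39. ]
bl yaw 1.367022315918696
lid [[ 480.  -286.2   31. ]]
```

```bash
cat >> h.py <<'E'
from scipy.spatial.transform import Rotation as Ro
def to(p,yaw=None):
    o=r.get_obs();R=Ro.from_euler('xyz',o['eef_rot']);d=R.inv().apply(np.array(p)-o['eef_pos'])
    s='t %.2f pos %s rot %s q %s gap %.1f F %s| shift cm %s'%(o['t'],np.round(o['eef_pos'],1),np.round(o['eef_rot'],3),np.round(o['qpos'],2),o['finger_gap'],np.round(o['ft_force'],1),np.round(d/10,2))
    if yaw is not None: s+=' turn deg %s'%np.round(np.degrees((R.inv()*Ro.from_euler('xyz',[np.pi,0,yaw])).as_rotvec()),2)
    print(s)
E
python3 -m crank '[[[100,4.7,-2.3,1.2,0,0,0],[100,4.7,-2.3,1.2,0,0,0],[100,4.7,-2.3,1.2,0,0,0],[100,4.7,-2.3,1.2,0,0,0],[100,4.7,-2.3,1.2,0,0,0],[100,4.7,-2.3,1.2,0,0,0],[100,4.7,-2.3,1.2,0,0,0],[100,4.7,-2.3,1.2,0,0,0],[100,0,0,0,0,0,-10],[100,0,0,0,0,0,-10],[100,0,0,0,0,0,-10],[100,0,0,0,0,0,-10],[100,0,0,0,0,0,-10],[100,0,0,0,0,0,-10],[100,0,0,0,0,0,-10],[100,0,0,0,0,0,-10],[100,0,0,0,0,0,-10],[100,0,0,0,0,0,-10],[100,0,0,0,0,0,-10],[100,0,0,0,0,0,-10]]]'
python3 -c "
from h import *
to([479,-288,150],-1.81)"
```

```text
t: 2.6
eef_pos: [479.2, -290.5, 156.9]
eef_rot: [-3.141, -0.001, 2.391]
ft_force: [-0.4, -0.1, 0.5]
finger_gap: 86.0
grasp_force: 0.0
t 2.60 pos [ 479.2 -290.5  156.9] rot [-3.141e+00 -1.000e-03  2.391e+00] q [-0.55  0.3  -0.3   0.98 -0.    0.21] gap 86.0 F [-0.4 -0.1  0.5]| shift cm [0.18 0.18 0.69] turn deg [ 4.0000e-02 -4.0000e-02 -1.1931e+02]
```

```bash
python3 -m crank '[[[100,0,0,0,0,0,-9.95],[100,0,0,0,0,0,-9.95],[100,0,0,0,0,0,-9.95],[100,0,0,0,0,0,-9.95],[100,0,0,0,0,0,-9.95],[100,0,0,0,0,0,-9.95],[100,0,0,0,0,0,-9.95],[100,0,0,0,0,0,-9.95],[100,0,0,0,0,0,-9.95],[100,0,0,0,0,0,-9.95],[100,0,0,0,0,0,-9.95],[100,0,0,0,0,0,-9.95],[100,0,0,4,0,0,0],[100,0,0,3,0,0,0],[100,0,0,0,0,0,0],[100,0,0,0,0,0,0]]]'
python3 -c "
from h import *
to([479,-288,26],-1.81);snap('top','t1.png');snap('scene','s1.png')
a=cv2.imread('pics/t1.png')[190:310,350:510];b=cv2.imread('pics/s1.png')[190:290,330:463]
cv2.imwrite('pics/c3.png',np.hstack([cv2.resize(a,(400,300)),cv2.resize(b,(400,300))]))"
```

```text
t: 4.6
eef_pos: [479.9, -290.9, 88.1]
eef_rot: [-3.141, -0.0, -1.814]
ft_force: [0.9, -1.0, 0.5]
finger_gap: 85.5
grasp_force: 0.0
t 4.60 pos [ 479.9 -290.9   88.1] rot [-3.141 -0.    -1.814] q [-0.55  0.36 -0.38  0.83  0.   -1.87] gap 85.5 F [ 0.9 -1.   0.5]| shift cm [-0.27  0.16  6.21] turn deg [-0.03 -0.01 -0.23]
```

View pics/c3.png

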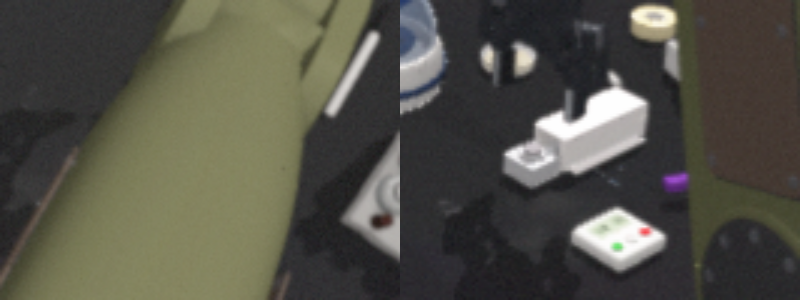

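The arm hides the block in the top view. The scene view shows the block at crop (532,160) with the near finger above it on the sleeve side. I'll check the block from this view.

```bash
python3 -c "
from h import *
np.set_printoptions(precision=1,suppress=True)
f=lambda x,y:((x-400)*133/400+330,y/3+190)
print('lid',plane('scene',[f(533,152)],31),'topcorners',plane('scene',[f(503,158),f(528,139),f(560,154),f(532,174)],22), proj('scene',[[437,-280,75]]),f(575,118))"
```

```text
lid [[ 474.2 -281.2   31. ]] topcorners [[ 498.9 -267.1   22. ]
 [ 498.  -312.4   22. ]
 [ 458.3 -306.6   22. ]
 [ 461.4 -259.    22. ]] [[386.4 231.7]] (388.1875, 229.33333333333334)
```

```bash
python3 -m crank '[[[100,-0.35,0.15,3,0,0,0],[100,0,0,2.2,0,0,0],[100,0,0,1,0,0,0],[100,0,0,0,0,0,0],[0,0,0,0,0,0,0],[0,0,0,0,0,0,0],[0,0,0,0,0,0,0],[0,0,0,0,0,0,0],[0,0,0,0,0,0,0],[0,0,0,0,0,0,0],[0,0,0,0,0,0,0],[0,0,0,0,0,0,0]]]'
python3 -c "
from h import *
to([505,-180,26],-1.81)"
```

```text
t: 6.2
eef_pos: [479.7, -287.4, 26.4]
eef_rot: [-3.14, -0.0, -1.814]
ft_force: [-1.3, -0.6, 6.1]
finger_gap: 38.8
grasp_force: 61.5
t 6.20 pos [ 479.7 -287.4   26.4] rot [-3.14  -0.    -1.814] q [-0.54  0.43 -0.44  0.69  0.   -1.87] gap 38.8 F [-1.3 -0.6  6.1]| shift cm [-11.04   0.13   0.03] turn deg [-0.11 -0.03 -0.23]
```

```bash
python3 -m crank '[[[0,0,0,-0.2,0,0,0],[0,-1.5,0,0,0,0,0],[0,-2.5,0,0,0,0,0],[0,-3,0,0,0,0,0],[0,-3,0,0,0,0,0],[0,-3,0,0,0,0,0],[0,-3,0,-1,0,0,0],[0,-3,0,-2,0,0,0],[0,-3,0,-0.5,0,0,0],[0,-2,0,0,0,0,0],[0,0,0,0,0,0,8],[0,0,0,0,0,0,9],[0,0,0,0,0,0,9],[0,0,0,0,0,0,9],[0,0,0,0,0,0,9],[0,0,0,0,0,0,9],[0,0,0,0,0,0,9],[0,0,0,0,0,0,9],[0,0,0,0,0,0,9]]]'
python3 -c "
from h import *
to([495,-3.5,60],np.pi-.064)"
```

```text
t: 8.57
eef_pos: [535.9, -53.7, 61.5]
eef_rot: [-3.142, -0.002, 3.068]
ft_force: [0.2, -0.2, -0.8]
finger_gap: 38.3
grasp_force: 60.8
t 8.57 pos [535.9 -53.7  61.5] rot [-3.142e+00 -2.000e-03  3.068e+00] q [-0.1   0.36 -0.46  0.76 -0.   -0.03] gap 38.3 F [ 0.2 -0.2 -0.8]| shift cm [4.45 4.7  0.16] turn deg [-0.   -0.09 -0.58]
```

```bash
python3 -m crank '[[[0,1.5,1.5,0,0,0,-0.6],[0,1.5,1.6,0,0,0,0],[0,1.4,1.6,0,0,0,0],[0,0,0,1.5,0,0,0],[0,0,0,1,0,0,0],[0,0,0,0.7,0,0,0],[0,0,0,0.3,0,0,0],[0,0,0,0,0,0,0],[100,0,0,0,0,0,0],[100,0,0,0,0,0,0],[100,0,0,0,0,0,0],[100,0,0,0,0,0,0],[100,0,0,0,0,0,0],[100,0,0,0,0,0,0],[100,0,0,-3,0,0,0],[100,0,0,-5,0,0,0],[100,3,0,-5,0,0,0],[100,4,0,0,0,0,0],[100,0,0,0,0,0,0]]]'
python3 -c "
from h import *
to([400,2.5,18],np.pi-.064);snap('top','t2.png');snap('scene','s2.png')
a=cv2.imread('pics/t2.png')[150:300,200:400];b=cv2.imread('pics/s2.png')[200:350,230:430]
cv2.imwrite('pics/c4.png',np.hstack([cv2.resize(a,(400,300)),cv2.resize(b,(400,300))]))"
```

```text
t: 10.95
eef_pos: [423.4, -0.2, 157.6]
eef_rot: [-3.142, -0.001, 3.084]
ft_force: [1.1, 0.1, 1.0]
finger_gap: 85.1
grasp_force: 0.0
t 10.95 pos [ 4.234e+02 -2.000e-01  1.576e+02] rot [-3.142e+00 -1.000e-03  3.084e+00] q [-0.    0.05 -0.6   0.92  0.    0.06] gap 85.1 F [1.1 0.1 1. ]| shift cm [ 2.34  0.14 13.96] turn deg [-0.   -0.05  0.34]
```

View pics/c4.png

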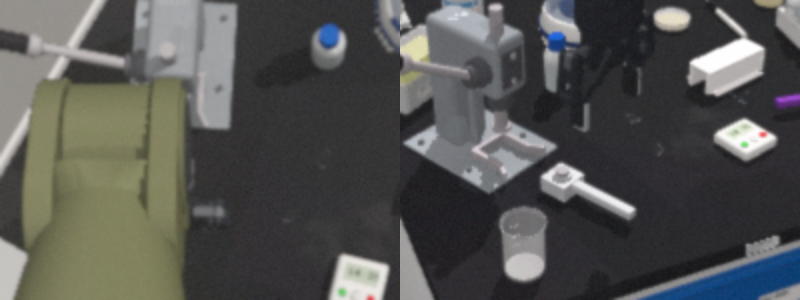

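The scene half shows the carrier standing free and level: pan at crop (562,172), handle end at (630,211). The empty sleeve is at (727,68).

```bash
python3 -c "
from h import *
np.set_printoptions(precision=1,suppress=True)
f=lambda x,y:((x-400)/2+230,y/2+200)
a=plane('scene',[f(562,170)],31)[0];b=plane('scene',[f(629,208)],22)[0];print('lid',a,'end',b,np.linalg.norm((a-b)[:2]),np.arctan2(*(a-b)[1::-1]))
im=cv2.imread('pics/s2.png').astype(int);m=(im.min(2)>135).astype(np.uint8);m[:275]=0;m[:,:298]=0;m[310:]=0;m[:,352:]=0
ys,xs=np.where(m);P=plane('scene',np.c_[xs,ys],22);h=(P[:,0]<470)&(P[:,0]>390);print(len(xs),h.sum());c=np.polyfit(P[h,0],P[h,1],1);print('handle line y at 400:',np.polyval(c,400),'yaw',np.arctan(c[0]),P[:,:2].min(0),P[:,:2].max(0))
for x in (395,410,425,440):
  k=abs(P[:,0]-x)<6;print(x,k.sum(),P[k,1].min(),P[k,1].max())
to([400,2.5,18])"
```

```text
lid [492.1  -3.9  31. ] end [389.2  -1.6  22. ] 103.01607615889091 -0.02269412469426539
399 175
handle line y at 400: 0.8498321276089342 yaw 0.02380208509405698 [383.8 -36.6] [542.5  70.4]
395 26 -7.362319793556935 10.947531004839334
410 26 -7.892412003192703 10.528799995471445
425 26 -8.701903592384838 9.888721106578828
440 25 -9.251314371775607 9.453863751379686
t 11.05 pos [426.1  -0.3 157.5] rot [3.1 0.  3.1] q [-0.   0.1 -0.6  0.9 -0.   0.1] gap 85.7 F [-0.5  0.2 -0.2]| shift cm [ 2.6  0.1 13.9]
```

```bash
python3 -m crank '[[[100,2.4,0,4,0,0,0],[100,0,0,4,0,0,0],[100,0,0,3,0,0,0],[100,0,0,2,0,0,0],[100,0,0,0,0,0,0],[0,0,0,0,0,0,0],[0,0,0,0,0,0,0],[0,0,0,0,0,0,0],[0,0,0,0,0,0,0],[0,0,0,0,0,0,0],[0,0,0,0,0,0,0],[0,0,0,0,0,0,0],[0,0,0,0,0,0,0],[0,0,0,0,0,0,0],[0,0,0,0,0,0,0]]]'
python3 -c "
from h import *
to([402,1,27],np.pi-.064)"
```

```text
t: 12.92
eef_pos: [402.1, 1.0, 27.4]
eef_rot: [-3.142, 0.001, 3.083]
ft_force: [0.8, -0.4, 2.4]
finger_gap: 12.3
grasp_force: 61.3
t 12.93 pos [402.1   1.   27.4] rot [-3.142e+00  1.000e-03  3.083e+00] q [ 0.    0.19 -0.8   0.58 -0.    0.06] gap 12.3 F [ 0.8 -0.4  2.4]| shift cm [ 0.01 -0.    0.04] turn deg [-0.    0.03  0.33]
```

```bash
python3 -m crank '[[[0,0,0.15,-0.4,0,0,0.3],[0,0,0,-0.4,0,0,0],[0,-1,0,0,0,0,0],[0,-1,0,0,0,0,0],[0,-1,0,0,0,0,0],[0,-0.5,0,0,0,0,0],[0,0,0,0,0,0,0]]]'
python3 -c "
from h import *
to([500,-3.6,32],np.pi-.064);snap('top','t3.png');snap('scene','s3.png')
a=cv2.imread('pics/t3.png')[150:300,200:400];b=cv2.imread('pics/s3.png')[230:305,240:340]
cv2.imwrite('pics/c5.png',cv2.resize(b,(800,600),interpolation=cv2.INTER_CUBIC))"
```

```text
t: 13.8
eef_pos: [437.2, 0.3, 35.2]
eef_rot: [3.142, -0.0, 3.078]
ft_force: [0.5, 0.6, -0.8]
finger_gap: 12.3
grasp_force: 60.9
t 13.80 pos [4.372e+02 3.000e-01 3.520e+01] rot [ 3.142 -0.     3.078] q [ 0.    0.23 -0.72  0.62  0.    0.06] gap 12.3 F [ 0.5  0.6 -0.8]| shift cm [-6.29  0.01  0.32] turn deg [ 0.   -0.01  0.02]
```

View pics/c5.png

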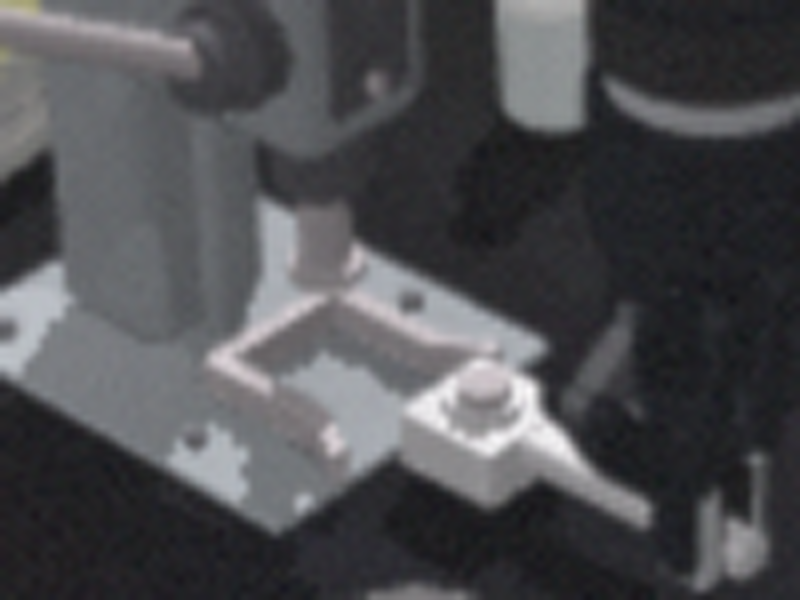

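The block stands at the nest mouth, raised and level, with the lid at crop (484,378). The rail tops' flare ends are at about (340,435) left and (490,347) right, and the rear corners at (215,358) and (337,292).

```bash
python3 -c "
from h import *
np.set_printoptions(precision=1,suppress=True)
f=lambda p:np.array(p)/8+[240,230]-.44
C=np.array([594.7,-9.7]);y=-.064;M=np.array([[np.cos(y),np.sin(y)],[-np.sin(y),np.cos(y)]])
pr=lambda p,z:print((M@(plane('scene',f(p),z)[:,:2]-C).T).T)
pr([(484,375)],39);pr([(410,407),(494,447),(540,388)],30);pr([(340,435),(490,347),(215,358),(337,292)],19)"
```

```text
[[-64.9  -1.9]]
[[-50.1  16.8]
 [-84.5  15.2]
 [-74.8 -17.3]]
[[-32.8  31.4]
 [-37.  -34.8]
 [ 27.7  27.8]
 [ 23.8 -25.1]]
```

```bash
python3 -m crank '[[[0,-1,0,0,0,0,0],[0,-1,0,0,0,0,0],[0,-1,0,0,0,0,0],[0,-0.7,0,0,0,0,0],[0,0,0,0.2,0,0,0],[0,0,0,0,0,0,0]]]'
python3 -m crank '[[[0,-0.7,0,0,0,0,0],[0,-0.7,0,0,0,0,0],[0,-0.7,0,0,0,0,0],[0,0,0,0.1,0,0,0],[0,0,0,0,0,0,0]]]'
python3 -c "
from h import *
to([500,-3.6,32],np.pi-.064)"
```

```text
t: 14.65
eef_pos: [473.6, -2.0, 33.1]
eef_rot: [-3.142, -0.0, 3.078]
ft_force: [0.1, -0.1, -0.6]
finger_gap: 12.5
grasp_force: 61.0
t: 15.28
eef_pos: [495.6, -3.4, 32.6]
eef_rot: [3.142, 0.002, 3.078]
ft_force: [2.2, -0.3, 0.8]
finger_gap: 12.2
grasp_force: 61.1
t 15.28 pos [495.6  -3.4  32.6] rot [3.142e+00 2.000e-03 3.078e+00] q [-0.01  0.32 -0.59  0.65 -0.    0.06] gap 12.2 F [ 2.2 -0.3  0.8]| shift cm [-0.44  0.01  0.06] turn deg [0.   0.09 0.03]
```

Sitting on the plate; push on to the back stop in small steps.

```bash
python3 -m crank '[[[0,-0.2,0,0,0,0,0],[0,-0.2,0,0,0,0,0],[0,0,0,0,0,0,0]]]'; python3 -m crank '[[[0,-0.2,0,0,0,0,0],[0,-0.2,0,0,0,0,0],[0,0,0,0,0,0,0]]]'
```

```text
t: 15.65
eef_pos: [498.3, -3.6, 32.3]
eef_rot: [-3.142, -0.001, 3.078]
ft_force: [-2.5, 0.7, 3.7]
finger_gap: 12.8
grasp_force: 61.5
t: 16.02
eef_pos: [503.2, -3.8, 32.4]
eef_rot: [3.142, 0.001, 3.078]
ft_force: [-2.2, 0.5, 2.7]
finger_gap: 12.4
grasp_force: 61.5
```

```bash
python3 -m crank '[[[0,-0.2,0,0,0,0,0],[0,-0.2,0,0,0,0,0],[0,0,0,0,0,0,0]]]'; python3 -c "
from h import *
to([500,-3.6,32],np.pi-.064);snap('scene','s4.png')
b=cv2.imread('pics/s4.png')[230:305,240:340]
cv2.imwrite('pics/c6.png',cv2.resize(b,(800,600),interpolation=cv2.INTER_CUBIC))"
```

```text
t: 16.4
eef_pos: [505.7, -4.0, 32.1]
eef_rot: [3.141, -0.002, 3.078]
ft_force: [-5.1, 1.0, 5.8]
finger_gap: 12.3
grasp_force: 61.9
t 16.40 pos [505.7  -4.   32.1] rot [ 3.141e+00 -2.000e-03  3.078e+00] q [-0.01  0.34 -0.56  0.66  0.    0.06] gap 12.3 F [-5.1  1.   5.8]| shift cm [0.57 0.01 0.01] turn deg [ 0.01 -0.12  0.02]
```

View pics/c6.png

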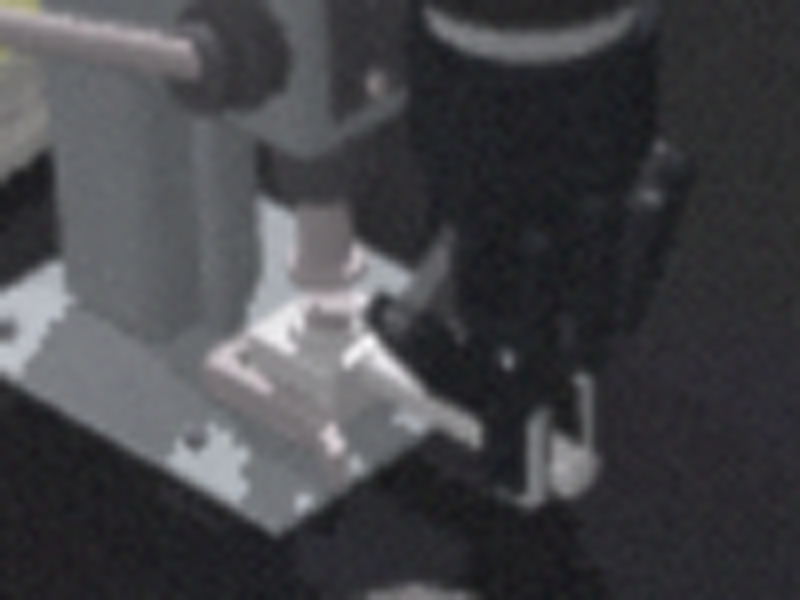

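The block is between the rails, with the lid at about crop (328,312) under the ram foot. I'll push a little more to confirm it's against the stop.

```bash
python3 -m crank '[[[0,-0.2,0,0,0,0,0],[0,0,0,0,0,0,0]]]';  python3 -m crank '[[[0,-0.2,0,0,0,0,0],[0,0,0,0,0,0,0]]]'; python3 -c "
from h import *
f=lambda p:np.array(p)/8+[240,230]-.44
C=np.array([594.7,-9.7]);y=-.064;M=np.array([[np.cos(y),np.sin(y)],[-np.sin(y),np.cos(y)]])
print(M@(plane('scene',f([(328,310)]),36)[0,:2]-C), M@(plane('scene',f([(330,280)]),50)[0,:2]-C))"
```

```text
t: 16.7
eef_pos: [505.7, -4.0, 31.7]
eef_rot: [3.141, -0.005, 3.078]
ft_force: [-10.1, 1.2, 9.4]
finger_gap: 12.6
grasp_force: 62.3
t: 16.95
eef_pos: [505.7, -4.0, 31.3]
eef_rot: [3.141, -0.009, 3.078]
ft_force: [-15.0, 1.3, 12.3]
finger_gap: 12.4
grasp_force: 62.8
[1.08326678 1.30201857] [-2.02760531  2.72308208]
```

```bash
python3 -m crank '[[[0,0.4,0,0,0,0,0],[0,0.1,0,0,0,0,0],[100,0,0,0,0,0,0],[100,0,0,0,0,0,0],[100,0,0,0,0,0,0],[100,0,0,0,0,0,0],[100,0,0,0,0,0,0],[100,0,0,0,0,0,0],[100,0,0,-2,0,0,0],[100,0,0,-3,0,0,0],[100,2,0,-4,0,0,0],[50,2,0,-5,0,0,0],[0,2,0,-5,0,0,0],[0,0,0,-5,0,0,0],[0,0,0,-5,0,0,0],[0,0,0,0,0,0,0],[0,0,0,0,0,0,0]]]'; python3 -c "
from h import *
to([605.9,164.6,310],np.pi-.064);snap('scene','s5.png')
b=cv2.imread('pics/s5.png')[210:300,190:310]
cv2.imwrite('pics/c7.png',cv2.resize(b,(800,600),interpolation=cv2.INTER_CUBIC))"
```

```text
t: 19.08
eef_pos: [445.7, -0.2, 321.9]
eef_rot: [3.142, -0.0, 3.078]
ft_force: [-0.5, 0.6, 0.2]
finger_gap: -0.1
grasp_force: 0.0
t 19.07 pos [ 4.457e+02 -2.000e-01  3.219e+02] rot [ 3.142 -0.     3.078] q [-0.    0.   -0.26  1.31  0.    0.06] gap -0.1 F [-0.5  0.6  0.2]| shift cm [-14.94  17.47   1.19] turn deg [ 0.   -0.    0.03]
```

View pics/c7.png

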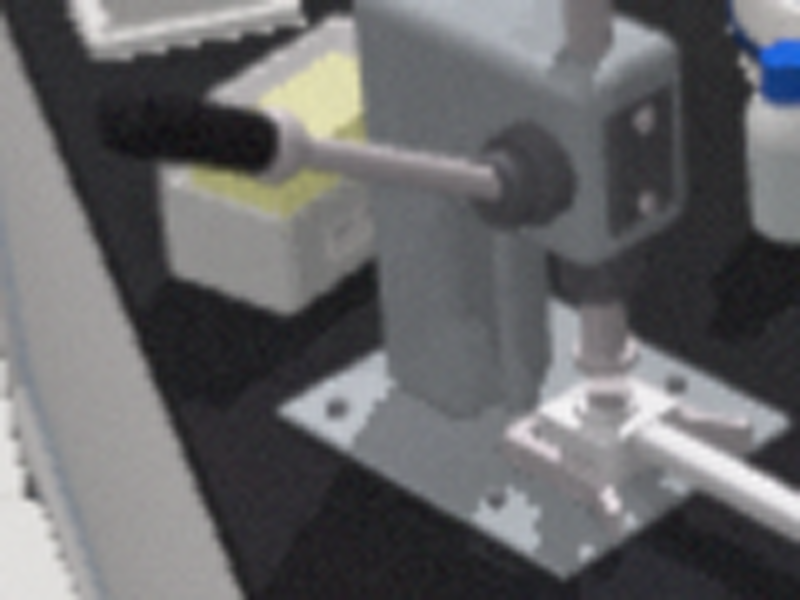

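```bash
python3 -m crank '[[[0,-2.5,2.9,0,0,0,0],[0,-2.5,2.9,0,0,0,0],[0,-2.5,2.9,0,0,0,0],[0,-2.5,2.9,0,0,0,0],[0,-2.5,2.9,0,0,0,0],[0,-2.4,3,0,0,0,0],[0,0,0,2.5,0,0,0],[0,0,0,1,0,0,0],[0,0,0,0,0,0,0]]]'; python3 -c "
from h import *
to([605.9,164.6,273],np.pi-.064)"
```

```text
t: 20.25
eef_pos: [604.4, 164.4, 285.6]
eef_rot: [-3.14, -0.003, 3.078]
ft_force: [-0.3, -0.9, 0.0]
finger_gap: 0.3
grasp_force: 0.0
t 20.25 pos [604.4 164.4 285.6] rot [-3.140e+00 -3.000e-03  3.078e+00] q [ 0.27  0.36  0.09  1.3  -0.    0.33] gap 0.3 F [-0.3 -0.9  0. ]| shift cm [-0.15  0.03  1.26] turn deg [-0.07 -0.2   0.01]
```

```bash
python3 -m crank '[[[0,-0.15,0,1,0,0,0],[0,0,0.3,1,0,0,0],[0,0,0.4,1,0,0,0],[0,0,0.4,1,0,0,0]]]';python3 -m crank '[[[0,0,0.4,1,0,0,0],[0,0,0.3,1,0,0,0],[0,0,0.2,1,0,0,0],[0,0,0.2,1,0,0,0],[0,0,0,1,0,0,0],[0,0,0,1,0,0,0],[0,0,0,1,0,0,0],[0,0,0,0.8,0,0,0],[0,0,0,0,0,0,0]]]'
```

```text
t: 20.75
eef_pos: [608.3, 176.5, 247.6]
eef_rot: [3.14, 0.002, 3.078]
ft_force: [0.0, 2.2, 5.7]
finger_gap: 0.1
grasp_force: 2.3
t: 21.88
eef_pos: [609.6, 189.5, 170.4]
eef_rot: [3.136, 0.003, 3.08]
ft_force: [-0.1, 5.5, 9.5]
finger_gap: 0.0
grasp_force: 4.8
```

```bash
python3 -m crank '[[[0,0,0,0.3,0,0,0],[0,0,0,0,0,0,0]]]';python3 -m crank '[[[0,0,0,0.3,0,0,0],[0,0,0,0,0,0,0]]]'
```

```text
t: 22.12
eef_pos: [609.7, 189.5, 167.9]
eef_rot: [3.136, 0.003, 3.079]
ft_force: [-0.5, 7.0, 9.4]
finger_gap: -0.1
grasp_force: 4.9
t: 22.38
eef_pos: [609.6, 189.4, 164.9]
eef_rot: [3.137, 0.003, 3.079]
ft_force: [-0.3, 5.8, 9.3]
finger_gap: 0.1
grasp_force: 5.0
```

```bash
python3 -m crank '[[[0,0,0,0.3,0,0,0],[0,0,0,0,0,0,0]]]';python3 -m crank '[[[0,0,0,0.3,0,0,0],[0,0,0,0,0,0,0]]]'
```

```text
t: 22.62
eef_pos: [609.7, 189.3, 161.9]
eef_rot: [3.137, 0.003, 3.079]
ft_force: [-0.8, 4.3, 10.0]
finger_gap: 0.2
grasp_force: 5.1
t: 22.88
eef_pos: [609.7, 189.2, 160.0]
eef_rot: [3.137, 0.004, 3.079]
ft_force: [-2.8, 4.7, 14.5]
finger_gap: -0.2
grasp_force: 7.7
```

```bash
python3 -m crank '[[[0,0,0,0.3,0,0,0],[0,0,0,0,0,0,0]]]'
```

```text
t: 23.12
eef_pos: [609.9, 189.2, 159.1]
eef_rot: [3.136, 0.005, 3.079]
ft_force: [-7.4, 3.3, 27.6]
finger_gap: -0.2
grasp_force: 14.1
```

At the stop: the force jumped to 27 N with only 1 mm of travel. Now retreat upward, letting the lever follow.

```bash
python3 -m crank '[[[0,0,0,-0.6,0,0,0],[0,0,0,-1,0,0,0],[0,0,0,-1.5,0,0,0],[0,0,-0.3,-1.5,0,0,0],[0,0,-0.3,-1.5,0,0,0],[0,0,-0.3,-1.5,0,0,0],[0,0,-0.4,-1.5,0,0,0],[0,0,-0.4,-1.5,0,0,0],[0,0,0,-2,0,0,0],[0,0,0,-4,0,0,0],[0,4,-4,0,0,0,0],[0,4,-4,0,0,0,0],[0,4,-4,0,0,0,0],[0,4,-4,0,0,0,0],[0,0,-4,0,0,0,0],[0,0,-4,0,0,0,0],[0,0,0,0,0,0,0],[0,0,0,0,0,0,0],[0,0,0,0,0,0,0]]]'; python3 -c "
from h import *
to([500,0,300]);snap('scene','s6.png')
b=cv2.imread('pics/s6.png')[210:345,190:370]
cv2.imwrite('pics/c8.png',cv2.resize(b,(800,600),interpolation=cv2.INTER_CUBIC))"
```

```text
t: 25.5
eef_pos: [432.6, -58.5, 320.2]
eef_rot: [3.141, -0.0, 3.079]
ft_force: [0.0, 0.1, 0.4]
finger_gap: 0.3
grasp_force: 0.0
t 25.50 pos [432.6 -58.5 320.2] rot [ 3.141 -0.     3.079] q [-0.13 -0.02 -0.28  1.3   0.   -0.07] gap 0.3 F [0.  0.1 0.4]| shift cm [-6.36  6.26  2.02]
```

View pics/c8.png

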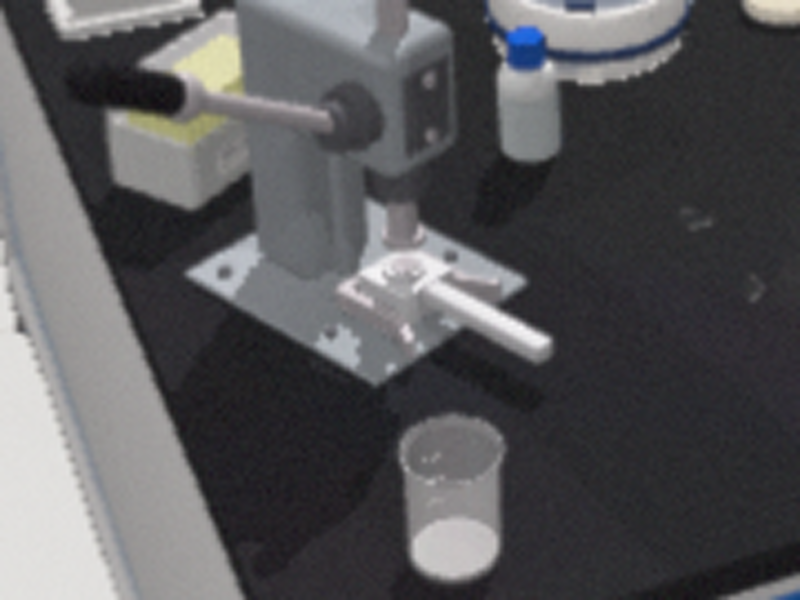

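The lever is back at the top (grip at 125,88), the carrier is home in the nest (pan at 404,268) with the lid visibly lower, and the beaker and bottle haven't moved. Handing in.

```bash
python3 -c "
from station import r
print(r.job_done())"
```

```text
the job is handed in; nothing more can be done
None
```

I handed the job in at about 25.5 s of the 64 s allowed; the hand-in returned no verdict. The last picture shows the carrier home in the press, the lid lower than before, the lever back at the top, the robot clear, and the bottle and beaker in place; the timer was outside that crop, so I did not recheck it.

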